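# Close the draught shield and tare the milligram balance

## Robot

A 7-joint arm with a two-finger parallel gripper is mounted at the origin on the work surface. World frame = base frame: x ahead of the robot, y to its left, z up, the work surface at z = 0. Lengths are in m, angles in rad, forces in N, time in s.
With the tool pointing down it reaches from about 0.35 to 0.9 m from the base axis. Payload 19.9 kg.
Tool frame: the origin (TCP) lies at the very end of the fingers, on their centre line; the grasp point (between the pads) lies grip_point_offset behind it (grip_point_offset is the distance from the TCP to the grasp point, in m); x points along the fingers, z is the direction in which the jaws open and shut, and the axes are right-handed (so a half turn about x gives the same grasp; the last joint's range is limited). The gripper opens to 94 mm and grips with 3 to 60 N. Pads are 16 mm wide; open, the fingers measure 119 mm over their backs; the gripper's body (75 mm by 177 mm) begins 78 mm behind the grasp point.
Start: joints at [-1.147, 0.417, -0.01, 1.614, 0.005, 1.111, -0.053], TCP at [0.28, 0.559, 0.205] pointing down, gripper open.
Joint ranges: [-2.81, 2.81], [-0.39, 2.02], [-1.27, 1.25], [0.06, 2.57], [-1.19, 4.33], [0.19, 2], [-2.82, 2.82]. Speed limits (rad/s): [1.89, 1.89, 2.39, 2.39, 3.01, 3.01, 3.01].

## Interface

Orientations are given as a unit quaternion [x, y, z, w].
In Python, from rig import * gives the robot as it stands. The module is installed in compiled form; this text tells all that it offers.
- The arm moves only by the tool servo_tool, never from a script. Its argument "series" is a list of rows, each a list of 7 numbers: the finger opening in cm, from 0 to 9.4, then the shift along the tool's x, y, z in cm, then the turn, a rotation vector about the tool's x, y, z in degrees. In form: [[gripper, tx, ty, tz, wx, wy, wz], ...]. A call has 1 to 10 rows; each row shifts and turns the commanded pose from where the row before left it, along the tool's axes as they then stand; what a row does not reach is not made up. A row lasts 1/12 s, in which the tool goes at most 41.7 mm and 7.16 degrees, less where a joint would pass 70% of its speed; a pose out of reach is approached as far as the arm can. A call with a gripper value outside its range is refused whole. The fingers move at their own pace and stop on an object; "newtons" is the grip in N (left out, the last holds). Time passes only in rows, so rows that do not move let the fingers close. It gives the time, the measured TCP pose, the force and the opening at its end, in the units of the state.
- sense(): the state, without advancing time (a new reading comes with each control period).
- grab_frame(name): name is "scene" or "top"; returns a dict with "img" (480x640x3 uint8, blue, green, red), "z_map" (480x640 float32, m along the optical axis (not along the pixel's ray), 0 where there is no reading), "fovy" (degrees; the focal length in pixels is half the picture's height over the tangent of half this angle, whatever the lens; pixels are square), "cx", "cy" (the principal point, pixels), "rvec" (rotation vector, rad) and "tvec" (3), from world to camera coordinates, as OpenCV has them. Camera axes: x right, y down, z forward; pixel columns grow to the right and rows downward; lengths in m; the calibration is good to about 2 mm. A picture is of the moment at which its call begins.
- finish_job(): hands the job in, once; it reports no verdict.
The state is a dict: "time": time; "q": joint angles; "joint_vel": joint speeds; "joint_efforts": joint torques, N m; "eef_pos": TCP position; "orientation": TCP orientation; "wrist_force": force on the tool from outside, world axes, zero at the start; "ft_torque": the same for the moment, N m; "opening": finger opening in m.
Only numpy, scipy, OpenCV 4.12 (cv2) and the standard library are available. Lean on these libraries where they do the work, as an engineer would, in place of code of your own. Each camera call takes 0.05 s, during which the arm holds its last target.

## Task

Get the draught-shield balance ready to weigh into the beaker standing on its pan: with the fingertips gently draw the glass cover on top of its shield forward until it is fully shut, without slamming it, then lightly press and let go its tare key, the long bar key in the middle of the row on its front panel. Press no other key, do not touch the plain open-pan balance, leave the beaker, the weights and everything else on the bench where they are, and draw the hand clear.

Things in the scene. Friction and masses are not known exactly. Their poses are not given: they have to be found in the camera images.
- balance: Milligram balance with draught shield, white, 310 deep (x) x 210 wide (y), fixed. Origin: centre of its underside, on the bench. Its -x side is the operator's side: a control panel rising 10 degrees towards +x, 40 high at its front edge x=-153, 59 high at its rear x=-42; key row at x=-128, display behind it. The housing behind the panel is 66 high and carries the shield
- pan_center (a point): Centre of the pan's top inside the draught shield, 82 above the bench, at x=+50 of the balance. The shield is a clear glass box standing on the housing, x -36 to +136 and y -83 to +83 of the balance; its walls end 164 above the bench, the aluminium runners along its two sides 171. z up, x as the balance's x
- cover (a joint): Sliding glass cover on top of the shield, m: 0 = fully shut, grows as it slides to the rear (balance +x); it starts 0.06 to 0.1 open. Travel 0.12. Moves with about 1.2 N of friction plus slight damping and stays where it is left; a hard stop at 0
- pull (a point): Middle of the top rear edge of the cover's finger pull, a black ridge 100 wide (balance y) along the cover's front edge. The ridge's upright rear face (towards balance +x), to be drawn forward, runs from this point 18 down to the cover's flat glass; its front is a slope. Behind it lie 150 of bare glass between the runners, 150 apart. z up, x as the balance's x
- tare_key (a joint): Travel of the tare key, m: 0 = up, 0.005 = fully down; spring, about 0.8 N to start moving it and 4.8 N fully down, then a hard stop; a press counts from half-way down, and it is a light key that over 25 N would damage
- tare_top (a point): Centre of the top face of the tare key, a grey bar key 46 wide (balance y) x 18 deep (balance x), standing 7 proud of the panel; its axis is tilted 10 degrees towards the operator, about square to the panel. The glass front of the shield stands 93 behind it
- mode_key (a joint): Travel of the mode key (small square key left of the tare key seen by the operator), m: 0 = up, 0.005 = fully down; must not be pressed
- mode_top (a point): Centre of the top of the mode key, 15 x 15, 53 left (balance +y) of the tare key's centre
- power_key (a joint): Travel of the power key (small round key at the left end of the row), m: 0 = up; must not be pressed
- power_top (a point): Centre of the top of the power key, 15 in diameter, 83 left (balance +y) of the tare key's centre
- print_key (a joint): Travel of the print key (small square key right of the tare key), m: 0 = up; must not be pressed
- print_top (a point): Centre of the top of the print key, 15 x 15, 53 right (balance -y) of the tare key's centre
- plain_balance: Second, smaller balance, 240 deep x 170 wide, with an open square pan (132 x 132, top 62 above the bench) and no shield; not to be touched. Origin: centre of its underside; front (keys) to its -x. It may stand left or right of the other
- beaker: Small glass beaker 44 in diameter, 56 tall, standing on the pan inside the shield, its foot 82 above the bench; origin at the centre of its underside. Leave alone
- pan_weight: Brass knobbed weight 32 in diameter, 46 tall, standing on the plain balance's pan; origin under its centre. Leave alone
- loose_weight: Brass knobbed weight 26 in diameter, 38 tall, on the bench between the two balances; origin under its centre. Leave alone
- tweezers: Steel tweezers 125 long, lying flat on the bench to the right of the balances, 7 high; origin under their middle. Leave alone
- multimeter: Yellow hand multimeter 175 x 82 x 50 high, lying on the bench at the left; origin under its centre. Leave alone
- wash_bottle: White bottle 64 in diameter, 165 tall, on the bench at the left; origin under its centre. Leave alone
- tall_beaker: Larger glass beaker 68 in diameter, 92 tall, on the bench at the right; origin under its centre. Leave alone
- compass: Flat brass compass 52 in diameter, 12 high, on the bench at the right; origin under its centre. Leave alone

How it is judged:
By the outcome, as a careful person would: the job done as asked, in the order asked, and still so for the second after the job is handed in, with the robot touching nothing.
It also fails if it takes over 48 s, if anything falls off the work surface, if the arm or the gripper's body presses on something with over 40 N, if the wrist force passes 120 N, or if a joint passes its speed limit or range.

## Working session

There is one attempt and no reset: what is moved stays moved. The work goes in short steps, Python scripts to look and compute and a tool call to move; the robot and the scene stay as the last step left them, time stands still between calls to the robot, and variables do not carry over. Pictures are saved under pics/ and viewed, and the job is handed in when it is done.

Besides the shell and the picture viewer there is one more tool, called after "Request:" by a JSON object that holds its "api" and its "payload". servo_tool: Moves the arm, as the interface text tells. Its arguments: {"type":"object","properties":{"series":{"type":"array"},"newtons":{"type":"number"}},"required":["series"]}

```bash
mkdir -p pics; cat > h.py <<'E'
from rig import *
import numpy as np, cv2
from scipy.spatial.transform import Rotation as R
def cam(n):
    f=grab_frame(n); f['f']=240/np.tan(np.radians(f['fovy'])/2); f['R']=R.from_rotvec(np.ravel(f['rvec'])).as_matrix(); f['t']=np.ravel(f['tvec']); return f
def ray(f,u,v,z):  # intersect with world height z
    d=f['R'].T@np.array([(u-f['cx'])/f['f'],(v-f['cy'])/f['f'],1]); o=-f['R'].T@f['t']
    return o+d*(z-o[2])/d[2]
def dep(f,u,v):
    z=f['z_map'][int(v),int(u)]; return f['R'].T@(z*np.array([(u-f['cx'])/f['f'],(v-f['cy'])/f['f'],1])-f['t'])
def proj(f,p):
    c=f['R']@np.array(p)+f['t']; return c[:2]/c[2]*f['f']+[f['cx'],f['cy']]
E
python3 - <<'E'
from h import *
s=sense();print({k:np.round(v,3) for k,v in s.items()})
import pickle
for n in('scene','top'):
    f=cam(n); cv2.imwrite(f'pics/{n}0.png',f['img']); pickle.dump(f,open(n+'.pkl','wb')); print(n,-f['R'].T@f['t'],f['R'].round(2).tolist(),f['f'])
print(R.from_quat(s['orientation']).as_matrix().round(3))
E
```

```text
{'time': np.float64(0.0), 'q': array([-1.147,  0.418, -0.01 ,  1.614,  0.005,  1.111, -0.053]), 'joint_vel': array([-0.   ,  0.   , -0.001,  0.001,  0.002,  0.   , -0.001]), 'joint_efforts': array([-0.0000e+00, -8.5124e+01,  6.3900e-01, -4.2599e+01, -4.9000e-02,
        1.8000e-02,  0.0000e+00]), 'eef_pos': array([0.28 , 0.558, 0.205]), 'orientation': array([-0.372,  0.602,  0.371,  0.601]), 'wrist_force': array([-0.215,  0.01 , -0.49 ]), 'ft_torque': array([ 0.012, -0.01 , -0.01 ]), 'opening': np.float64(0.094)}
scene [1.16916867 0.66591009 0.81245223] [[-0.67, 0.75, -0.01], [0.44, 0.39, -0.81], [-0.6, -0.54, -0.59]] 484.3777254970832
top [0.28932428 0.03859192 1.34499297] [[0.03, -1.0, 0.0], [-0.99, -0.03, -0.14], [0.14, 0.0, -0.99]] 487.7613377454237
[[-0.    -0.894  0.448]
 [-0.001  0.448  0.894]
 [-1.    -0.    -0.001]]
```

```bash
ls pics
```

```text
scene0.png
top0.png
```

View pics/scene0.png

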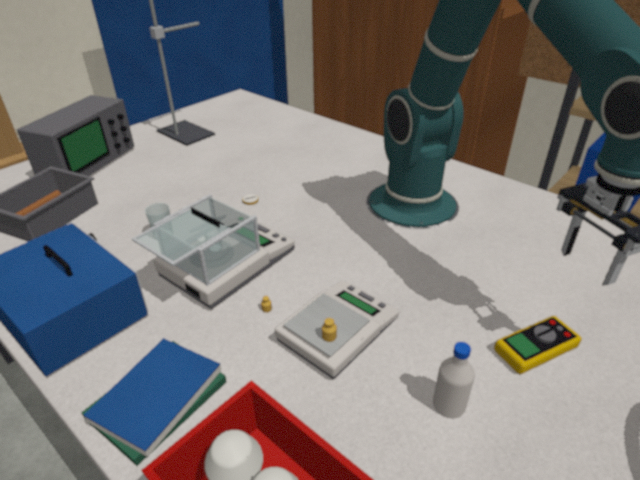

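View pics/top0.png

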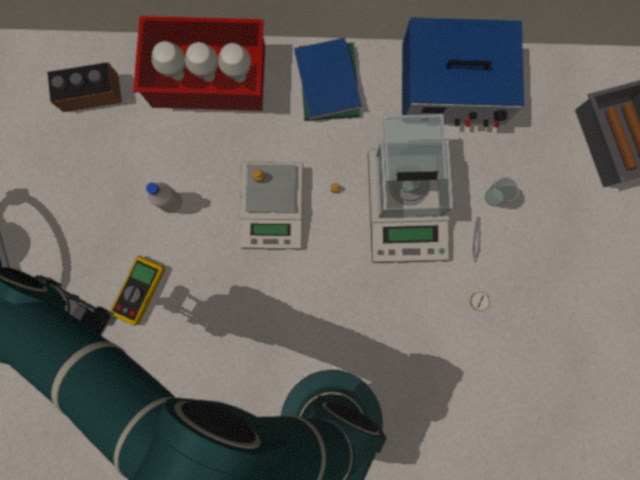

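```bash
python3 - <<'E'
import cv2
a=cv2.imread('pics/top0.png')[100:275,350:475]; cv2.imwrite('pics/t1.png',cv2.resize(a,None,fx=4,fy=4,interpolation=cv2.INTER_CUBIC)[:600] if 0 else cv2.resize(a,None,fx=3.4,fy=3.4,interpolation=cv2.INTER_CUBIC))
a=cv2.imread('pics/scene0.png')[180:310,125:305]; cv2.imwrite('pics/s1.png',cv2.resize(a,None,fx=4,fy=4,interpolation=cv2.INTER_CUBIC))
E
```

```text
(no output)
```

View pics/t1.png

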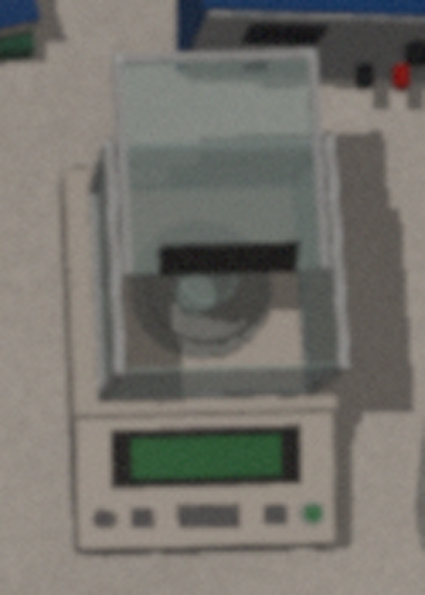

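View pics/s1.png

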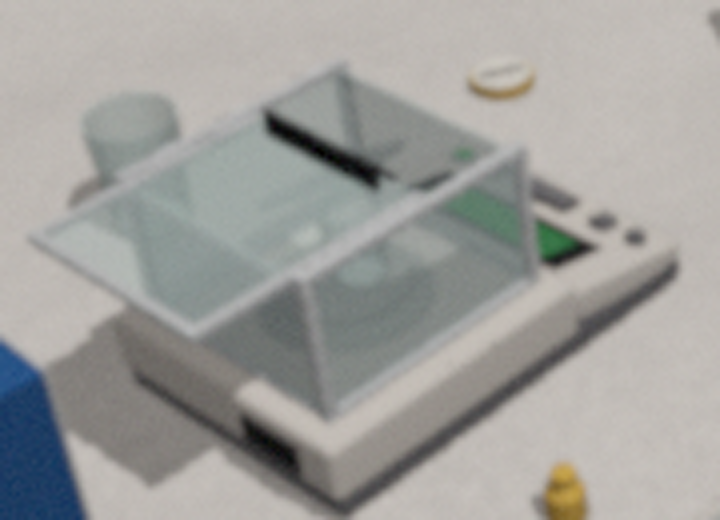

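```bash
python3 - <<'E'
import pickle; from h import *
f=pickle.load(open('top.pkl','rb')); g=pickle.load(open('scene.pkl','rb'))
P=lambda u,v,z:ray(f,350+u/3.4,100+v/3.4,z).round(4)
for n,u,v,z in [('power',104,519,.0513),('mode',143,518,.0513),('tare',208,516,.0513),('print',275,514,.0513),('runFL',120,373,.171),('runFR',345,367,.171),('runRL',107,140,.171),('runRR',328,136,.171),('ridgeRL',161,246,.185),('ridgeRR',297,243,.185),('ridgeFL',161,272,.168),('ridgeFR',297,270,.168),('glassRL',115,55,.168),('glassRR',317,50,.168),('baseFL',78,550,.03),('baseFR',336,543,.03)]:
    print(n,P(u,v,z), dep(f,350+u/3.4,100+v/3.4).round(3))
for v in range(170,184): print(v,dep(f,417,v).round(4), f['img'][v,417])
E
```

```text
power [ 0.4498 -0.1197  0.0513] [ 0.45  -0.12   0.052]
mode [ 0.4514 -0.1503  0.0513] [ 0.452 -0.151  0.049]
tare [ 0.4544 -0.2014  0.0513] [ 0.455 -0.202  0.05 ]
print [ 0.4574 -0.2541  0.0513] [ 0.458 -0.255  0.05 ]
runFL [ 0.5414 -0.1155  0.171 ] [ 0.541 -0.115  0.172]
runFR [ 0.5503 -0.278   0.171 ] [ 0.551 -0.278  0.169]
runRL [ 0.7161 -0.1043  0.171 ] [ 0.716 -0.104  0.171]
runRR [ 0.7237 -0.2671  0.171 ] [ 0.724 -0.267  0.17 ]
ridgeRL [ 0.6326 -0.1423  0.185 ] [ 0.637 -0.145  0.17 ]
ridgeRR [ 0.6376 -0.2404  0.185 ] [ 0.638 -0.24   0.185]
ridgeFL [ 0.6181 -0.1451  0.168 ] [ 0.619 -0.146  0.165]
ridgeFR [ 0.6223 -0.2444  0.168 ] [ 0.65  -0.268  0.07 ]
glassRL [ 0.783  -0.1099  0.168 ] [ 0.782 -0.11   0.171]
glassRR [ 0.7911 -0.2602  0.168 ] [ 0.792 -0.26   0.167]
baseFL [ 0.427  -0.1018  0.03  ] [ 0.43  -0.105  0.003]
baseFR [ 0.4382 -0.3075  0.03  ] [ 0.442 -0.316 -0.002]
170 [ 0.6446 -0.1936  0.1695] [ 96 100  96]
171 [ 0.6368 -0.1901  0.1869] [75 78 75]
172 [ 0.6352 -0.1907  0.1838] [46 47 45]
173 [ 0.632  -0.1903  0.1859] [31 32 32]
174 [ 0.6309 -0.1913  0.1811] [29 33 31]
175 [ 0.6303 -0.1926  0.1745] [30 36 32]
176 [ 0.6272 -0.1922  0.1765] [27 29 29]
177 [ 0.6245 -0.1921  0.177 ] [33 34 34]
178 [ 0.6238 -0.1933  0.1707] [31 30 32]
179 [ 0.6208 -0.1931  0.1721] [34 36 38]
180 [ 0.6326 -0.2032  0.1209] [52 57 52]
181 [ 0.6302 -0.2033  0.1203] [71 74 70]
182 [ 0.6273 -0.2032  0.1209] [74 80 76]
183 [ 0.6246 -0.2032  0.121 ] [79 84 77]
```

Request:
{"api": "servo_tool", "payload": {"series": [[0,-3,0,0,-6,0,0],[0,-3,0,0,-6,0,0],[0,-3,0,0,-6,0,0],[0,-3,0,0,-6,0,0],[0,-3,0,0,-5.8,0,0],[0,0,-1.35,-2.9,0,0,0],[0,0,-1.35,-2.9,0,0,0],[0,0,-1.35,-2.9,0,0,0],[0,0,-1.35,-2.9,0,0,0],[0,0,-1.35,-2.9,0,0,0]], "newtons": 10}}

```text
time: 0.93
eef_pos: [0.356, 0.4161, 0.3552]
orientation: [0.514, -0.486, -0.514, -0.486]
wrist_force: [1.1, -0.1, -0.5]
opening: 0.0306
```

Request:
{"api": "servo_tool", "payload": {"series": [[0,0,-1.35,-2.9,0,0,0],[0,0,-1.35,-2.9,0,0,0],[0,0,-1.35,-2.9,0,0,0],[0,0,-1.35,-2.9,0,0,0],[0,0,-1.35,-2.9,0,0,0],[0,0,-1.35,-2.9,0,0,0],[0,0,-1.35,-2.9,0,0,0],[0,0,-1.35,-2.9,0,0,0],[0,0,-1.35,-2.9,0,0,0],[0,0,-1.35,-2.9,0,0,0]]}}

```text
time: 1.77
eef_pos: [0.5067, 0.134, 0.3554]
orientation: [-0.514, 0.486, 0.514, 0.486]
wrist_force: [-0.2, 0.7, 0.0]
opening: 0.0005
```

Request:
{"api": "servo_tool", "payload": {"series": [[0,0,-1.35,-2.9,0,0,0],[0,0,-1.35,-2.9,0,0,0],[0,0,-1.35,-2.9,0,0,0],[0,0,-1.35,-2.9,0,0,0],[0,0,-1.35,-2.9,0,0,0],[0,0,-1.35,-2.9,0,0,0],[0,0,-1.35,-2.9,0,0,0],[0,0,-1.35,-2.9,0,0,0],[0,0,0,0,0,0,0],[0,0,0,0,0,0,0]]}}

```text
time: 2.6
eef_pos: [0.6271, -0.0919, 0.3546]
orientation: [-0.513, 0.487, 0.513, 0.486]
wrist_force: [0.2, 0.4, -1.1]
opening: 0.0008
```

Request:
{"api": "servo_tool", "payload": {"series": [[0,0,-0.85,-2.5,0,0,0],[0,0,-0.85,-2.5,0,0,0],[0,0,-0.85,-2.5,0,0,0],[0,0,-0.85,-2.5,0,0,0],[0,2.5,0,0,0,0,0],[0,2.5,0,0,0,0,0],[0,2.5,0,0,0,0,0],[0,2.5,0,0,0,0,0],[0,2.0,0,0,0,0,0],[0,0,0,0,0,0,0]]}}

```text
time: 3.43
eef_pos: [0.665, -0.1859, 0.2314]
orientation: [-0.512, 0.486, 0.516, 0.485]
wrist_force: [-0.4, 0.5, 0.1]
opening: 0.0
```

```bash
python3 - <<'E'
from h import *
s=sense(); print(s['eef_pos'],s['wrist_force'],R.from_quat(s['orientation']).as_matrix().round(3).tolist(),s['q'].round(2))
for n,b in(('scene',(125,150)),('top',(350,100))):
    f=cam(n); a=f['img'][b[1]:b[1]+150,b[0]:b[0]+180]; cv2.imwrite(f'pics/{n}2.png',cv2.resize(a,None,fx=4,fy=4,interpolation=cv2.INTER_CUBIC))
E
```

```text
[ 0.66495511 -0.18592071  0.23135733] [-0.42902149  0.45210502  0.12717582] [[-0.006, -0.998, -0.057], [0.002, -0.057, 0.998], [-1.0, 0.005, 0.002]] [-0.03  0.54  0.39  1.41 -0.21  1.24  2.01]
```

View pics/scene2.png

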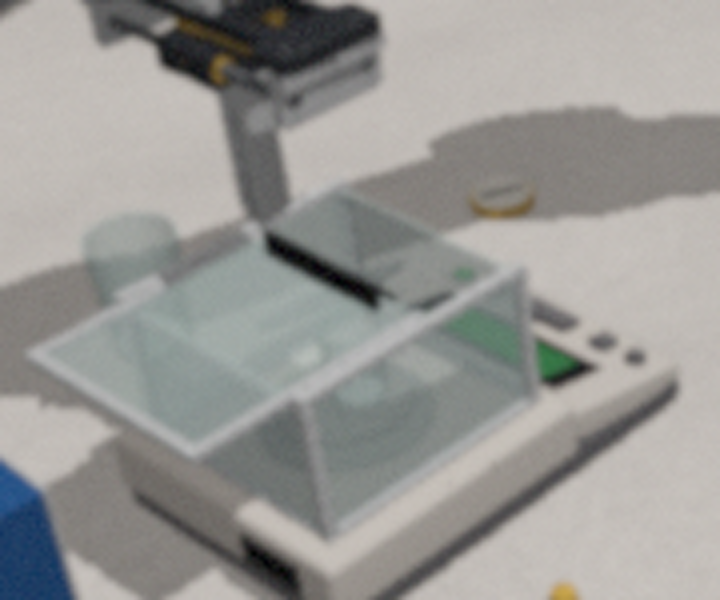

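View pics/top2.png

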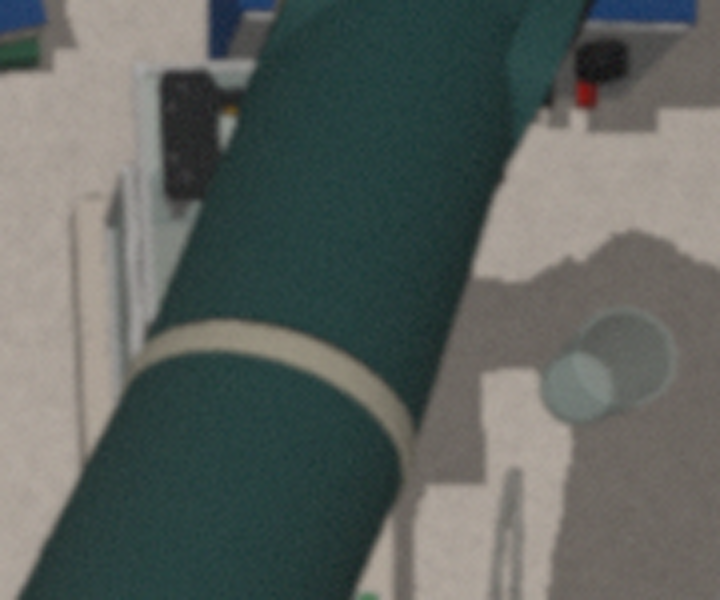

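Request:
{"api": "servo_tool", "payload": {"series": [[0,1.5,0,0,0,0,0],[0,1.5,0,0,0,0,0],[0,1.0,0,0,0,0,0],[0,0.6,0,0,0,0,0],[0,0.3,0,0,0,0,0],[0,0,0,0,0,0,0],[0,0,0,0,0,0,0]]}}

```text
time: 4.12
eef_pos: [0.6668, -0.1882, 0.1873]
orientation: [0.514, -0.486, -0.513, -0.486]
wrist_force: [-0.1, 0.4, -0.1]
opening: 0.001
```

```bash
python3 - <<'E'
from h import *
s=sense(); print(s['eef_pos'],s['wrist_force'])
for n,b in(('scene',(125,150)),):
    f=cam(n); print(f['z_map'].shape); a=f['img'][b[1]:b[1]+150,b[0]:b[0]+180]; cv2.imwrite(f'pics/{n}3.png',cv2.resize(a,None,fx=4,fy=4,interpolation=cv2.INTER_CUBIC))
E
```

```text
[ 0.66684148 -0.1881941   0.18731855] [-0.07759248  0.37352538 -0.06713513]
(480, 640)
```

View pics/scene3.png

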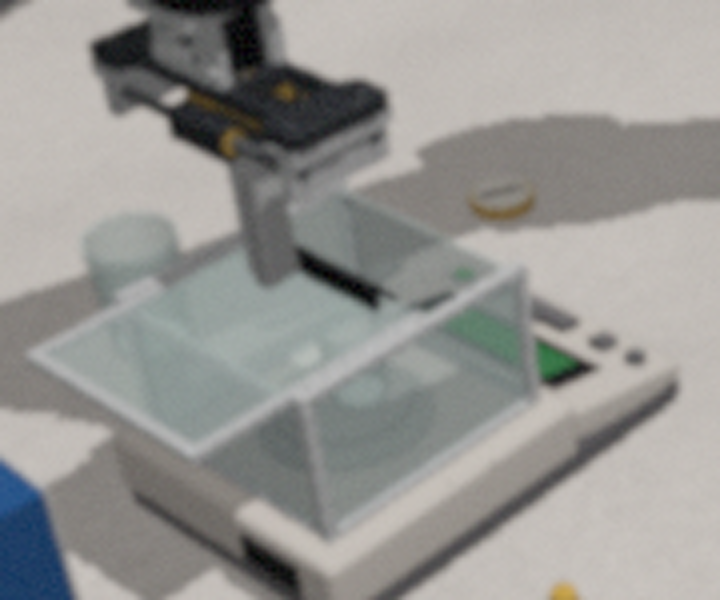

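Request:
{"api": "servo_tool", "payload": {"series": [[0,0.5,0,0,0,0,0],[0,0.5,0,0,0,0,0],[0,0,0,0,0,0,0],[0,0,0,0,0,0,0]]}}

```text
time: 4.5
eef_pos: [0.6663, -0.1881, 0.1761]
orientation: [-0.513, 0.486, 0.514, 0.486]
wrist_force: [-0.2, 0.2, -0.2]
opening: 0.0005
```

Request:
{"api": "servo_tool", "payload": {"series": [[0,0,0.4,0,0,0,0],[0,0,0.4,0,0,0,0],[0,0,0.4,0,0,0,0],[0,0,0.3,0,0,0,0],[0,0,0.3,0,0,0,0],[0,0,0.3,0,0,0,0],[0,0,0.3,0,0,0,0],[0,0,0.3,0,0,0,0],[0,0,0.3,0,0,0,0],[0,0,0.3,0,0,0,0]]}}

```text
time: 5.33
eef_pos: [0.6334, -0.1899, 0.1766]
orientation: [0.514, -0.486, -0.514, -0.486]
wrist_force: [1.2, 0.7, 0.8]
opening: 0.0008
```

Request:
{"api": "servo_tool", "payload": {"series": [[0,0,0.3,0,0,0,0],[0,0,0.3,0,0,0,0],[0,0,0.3,0,0,0,0],[0,0,0.3,0,0,0,0],[0,0,0.3,0,0,0,0],[0,0,0.3,0,0,0,0],[0,0,0.3,0,0,0,0],[0,0,0.3,0,0,0,0],[0,0,0.3,0,0,0,0],[0,0,0.3,0,0,0,0]]}}

```text
time: 6.17
eef_pos: [0.6033, -0.1916, 0.1765]
orientation: [0.514, -0.486, -0.514, -0.486]
wrist_force: [1.8, 0.1, 1.2]
opening: 0.0003
```

```bash
python3 - <<'E'
from h import *
s=sense(); print(s['eef_pos'],s['wrist_force'])
for n,b in(('scene',(125,150)),):
    f=cam(n); a=f['img'][b[1]:b[1]+150,b[0]:b[0]+180]; cv2.imwrite(f'pics/{n}4.png',cv2.resize(a,None,fx=4,fy=4,interpolation=cv2.INTER_CUBIC))
E
```

```text
[ 0.60331343 -0.19161523  0.1764866 ] [1.75777533 0.0697028  1.22938895]
```

View pics/scene4.png

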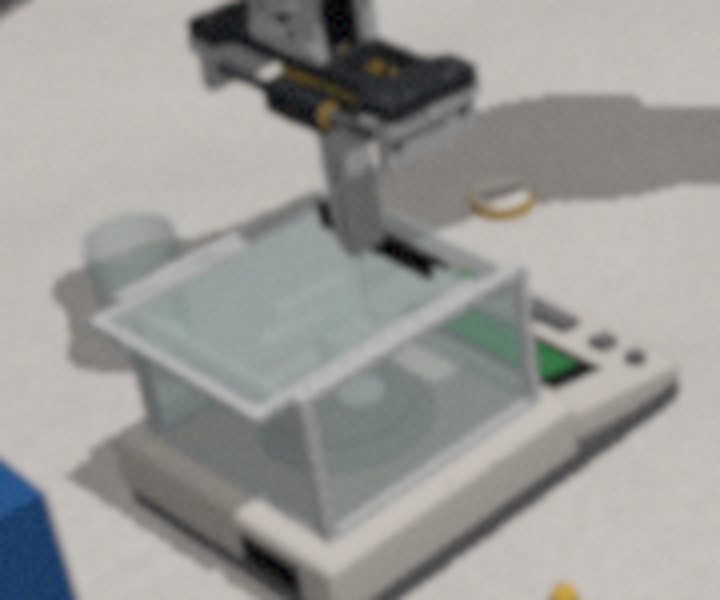

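The cover is moving with the fingertips; the rear glass edge at about (260,410) in the crop still overhangs the shield by roughly 3 cm. I'll slow down now.

Request:
{"api": "servo_tool", "payload": {"series": [[0,0,0.25,0,0,0,0],[0,0,0.25,0,0,0,0],[0,0,0.25,0,0,0,0],[0,0,0.25,0,0,0,0],[0,0,0.2,0,0,0,0],[0,0,0.2,0,0,0,0],[0,0,0.2,0,0,0,0],[0,0,0.15,0,0,0,0],[0,0,0.1,0,0,0,0],[0,0,0.1,0,0,0,0]]}}

```text
time: 7.05
eef_pos: [0.584, -0.1927, 0.1765]
orientation: [0.514, -0.486, -0.514, -0.486]
wrist_force: [1.6, -0.5, 0.4]
opening: 0.0003
```

Request:
{"api": "servo_tool", "payload": {"series": [[0,0,0.1,0,0,0,0],[0,0,0.1,0,0,0,0],[0,0,0.1,0,0,0,0],[0,0,0.1,0,0,0,0]]}}

```text
time: 7.38
eef_pos: [0.58, -0.1929, 0.1765]
orientation: [-0.514, 0.486, 0.514, 0.486]
wrist_force: [1.8, -0.9, -0.4]
opening: 0.0005
```

Request:
{"api": "servo_tool", "payload": {"series": [[0,0,0.1,0,0,0,0],[0,0,0.1,0,0,0,0],[0,0,0.1,0,0,0,0]]}}

```text
time: 7.63
eef_pos: [0.577, -0.1931, 0.1765]
orientation: [0.514, -0.486, -0.514, -0.486]
wrist_force: [1.1, 0.5, -1.4]
opening: 0.0004
```

Request:
{"api": "servo_tool", "payload": {"series": [[0,0,0.1,0,0,0,0],[0,0,0.1,0,0,0,0]]}}

```text
time: 7.8
eef_pos: [0.5753, -0.1931, 0.1765]
orientation: [0.514, -0.486, -0.514, -0.486]
wrist_force: [10.5, -1.2, -6.2]
opening: 0.0003
```

Request:
{"api": "servo_tool", "payload": {"series": [[0,0,0.1,0,0,0,0],[0,0,0.1,0,0,0,0]]}}

```text
time: 7.97
eef_pos: [0.5751, -0.1931, 0.1767]
orientation: [0.515, -0.485, -0.512, -0.487]
wrist_force: [22.3, -3.6, -16.6]
opening: 0.0002
```

Request:
{"api": "servo_tool", "payload": {"series": [[0,0,-0.2,0,0,0,0],[0,0,-0.2,0,0,0,0],[0,0,-0.3,0,0,0,0],[0,0,-0.6,0,0,0,0],[0,0,-0.6,0,0,0,0],[0,-1,0,0,0,0,0],[0,-2,0,0,0,0,0],[0,-2,0,0,0,0,0],[0,-2,0,0,0,0,0],[0,0,0,0,0,0,0]]}}

```text
time: 8.8
eef_pos: [0.5935, -0.193, 0.2511]
orientation: [0.515, -0.485, -0.512, -0.487]
wrist_force: [0.5, -0.4, 0.9]
opening: 0.0007
```

```bash
python3 - <<'E'
from h import *
s=sense(); print(s['eef_pos'],s['wrist_force'],s['q'].round(2),R.from_quat(s['orientation']).as_matrix().round(3).tolist())
for n,b in(('scene',(125,150)),):
    f=cam(n); a=f['img'][b[1]:b[1]+150,b[0]:b[0]+180]; cv2.imwrite(f'pics/{n}5.png',cv2.resize(a,None,fx=4,fy=4,interpolation=cv2.INTER_CUBIC))
E
```

```text
[ 0.59352206 -0.19296351  0.25107585] [ 0.45579559 -0.38953106  0.94780545] [-0.04  0.4   0.41  1.58 -0.17  1.2   2.03] [[0.005, -0.998, -0.055], [-0.001, -0.055, 0.998], [-1.0, -0.005, -0.002]]
```

View pics/scene5.png

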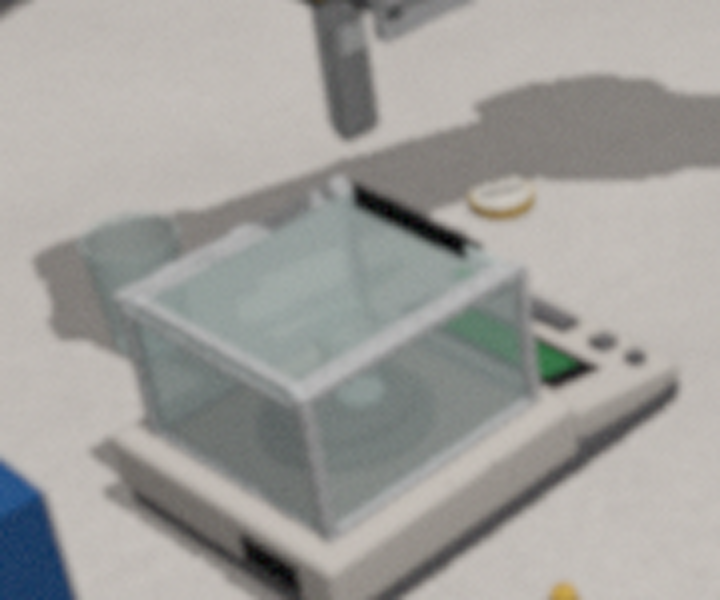

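Picture: the cover's rear edge now coincides with the shield's rear edge (about (300,390) in the crop), so it's shut. Next, the tare key.

Request:
{"api": "servo_tool", "payload": {"series": [[0,0,2.26,0,0,0,0],[0,0,2.26,0,0,0,0],[0,0,2.26,0,0,0,0],[0,0,2.26,0,0,0,0],[0,0,2.26,0,0,0,0],[0,0,2.26,0,0,0,0],[0,0,2.26,0,0,0,0],[0,0,0,0,0,0,-5],[0,0,0,0,0,0,-5],[0,0,0,0,0,0,0]]}}

```text
time: 9.68
eef_pos: [0.4321, -0.2014, 0.2463]
orientation: [0.554, -0.438, -0.468, -0.531]
wrist_force: [-0.4, -1.5, 0.1]
opening: 0.0007
```

```bash
cat > tgt.py <<'E'
from h import *
s=sense(); M=R.from_quat(s['orientation']).as_matrix(); p=np.array(s['eef_pos'])
print(p,s['wrist_force'],M.round(3).tolist())
yaw=.056; a=np.radians(10); ax=np.array([-np.sin(a)*np.cos(yaw),-np.sin(a)*np.sin(yaw),np.cos(a)]); k=np.array([.4544,-.2014,.0513])
for L in (.1,.05,.015,0): print(L,(M.T@(k+L*ax-p)*100).round(2))
E
python3 tgt.py
```

```text
[ 0.4321162  -0.20140615  0.24629991] [-0.42192514 -1.51709173  0.08435772] [[0.178, -0.983, -0.053], [0.01, -0.052, 0.999], [-0.984, -0.179, 0.001]]
0.1 [ 9.58  1.24 -0.13]
0.05 [14.58  1.27 -0.14]
0.015 [18.08  1.29 -0.14]
0 [19.58  1.3  -0.14]
```

Request:
{"api": "servo_tool", "payload": {"series": [[0,2.5,0.6,-0.1,0,0,0],[0,2.5,0.7,0,0,0,0],[0,2.5,0,0,0,0,0],[0,2.5,0,0,0,0,0],[0,2.5,0,0,0,0,0],[0,2,0,0,0,0,0],[0,2,0,0,0,0,0],[0,1,0,0,0,0,0],[0,0,0,0,0,0,0],[0,0,0,0,0,0,0]]}}

```text
time: 10.52
eef_pos: [0.4516, -0.2011, 0.0719]
orientation: [0.554, -0.44, -0.47, -0.529]
wrist_force: [0.3, -1.1, 0.9]
opening: 0.0006
```

```bash
python3 tgt.py; python3 - <<'E'
from h import *
for n,b in(('scene',(175,150)),('top',(350,170))):
    f=cam(n); a=f['img'][b[1]:b[1]+130,b[0]:b[0]+150]; cv2.imwrite(f'pics/{n}6.png',cv2.resize(a,None,fx=4.5,fy=4.5,interpolation=cv2.INTER_CUBIC))
    print(proj(f,[.4544,-.2014,.0513]))
E
```

```text
[ 0.45162682 -0.20106857  0.07192996] [ 0.33832119 -1.05707059  0.88840054] [[0.172, -0.984, -0.055], [0.01, -0.054, 0.998], [-0.985, -0.172, 0.0]]
0.1 [-7.92  0.1  -0.05]
0.05 [-2.92  0.09 -0.05]
0.015 [ 0.58  0.09 -0.05]
0 [ 2.08  0.08 -0.05]
[261.82860594 226.20192935]
[411.16864485 251.77296919]
```

View pics/scene6.png

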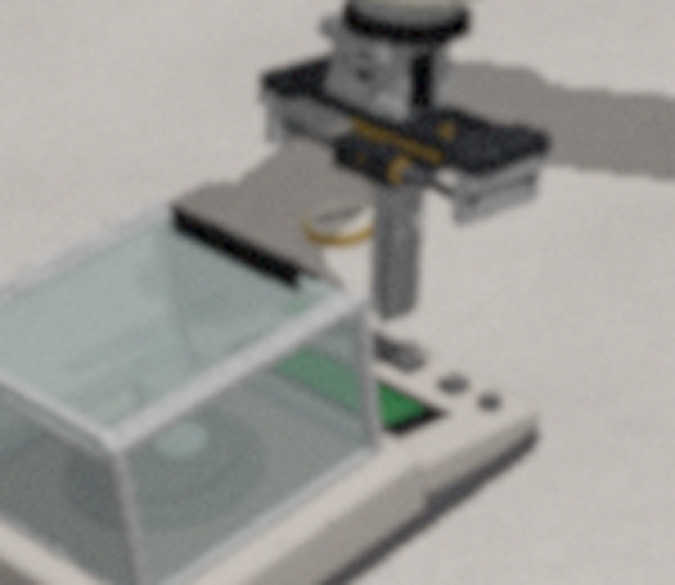

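View pics/top6.png

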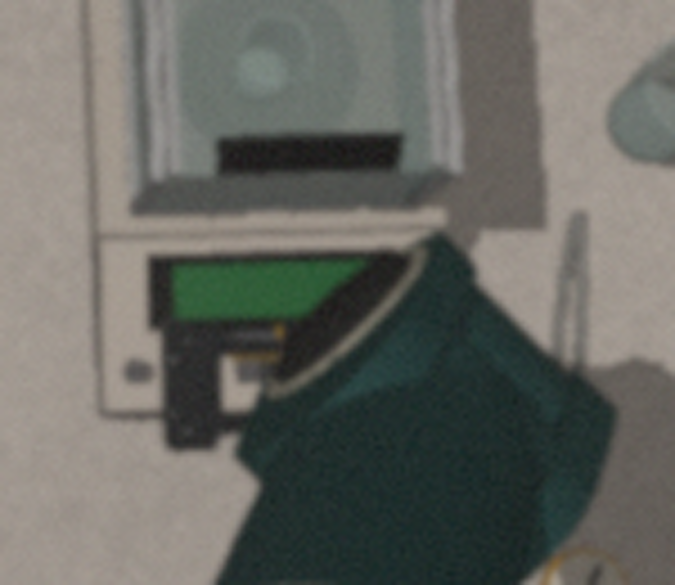

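Request:
{"api": "servo_tool", "payload": {"series": [[0,0.6,0.1,0,0,0,0],[0,0.5,0,0,0,0,0],[0,0.4,0,0,0,0,0],[0,0.2,0,0,0,0,0],[0,0,0,0,0,0,0],[0,0,0,0,0,0,0]]}}

```text
time: 11.12
eef_pos: [0.4537, -0.2009, 0.0549]
orientation: [0.554, -0.439, -0.469, -0.529]
wrist_force: [-0.1, 0.4, 0.2]
opening: 0.0007
```

Request:
{"api": "servo_tool", "payload": {"series": [[0,0.1,0,0,0,0,0],[0,0.1,0,0,0,0,0],[0,0,0,0,0,0,0]]}}

```text
time: 11.37
eef_pos: [0.4541, -0.2009, 0.0529]
orientation: [0.554, -0.439, -0.469, -0.529]
wrist_force: [0.5, 0.1, -0.2]
opening: 0.0004
```

Request:
{"api": "servo_tool", "payload": {"series": [[0,0.1,0,0,0,0,0],[0,0.1,0,0,0,0,0],[0,0,0,0,0,0,0]]}}

```text
time: 11.62
eef_pos: [0.4545, -0.2009, 0.0509]
orientation: [0.554, -0.439, -0.469, -0.529]
wrist_force: [0.3, 0.2, 0.4]
opening: 0.0004
```

Request:
{"api": "servo_tool", "payload": {"series": [[0,0.1,0,0,0,0,0],[0,0,0,0,0,0,0]]}}

```text
time: 11.78
eef_pos: [0.4547, -0.2009, 0.05]
orientation: [0.554, -0.439, -0.469, -0.529]
wrist_force: [-0.1, -0.3, 1.7]
opening: 0.0003
```

Request:
{"api": "servo_tool", "payload": {"series": [[0,0.1,0,0,0,0,0],[0,0,0,0,0,0,0]]}}

```text
time: 11.95
eef_pos: [0.4549, -0.2008, 0.049]
orientation: [0.554, -0.439, -0.469, -0.529]
wrist_force: [-0.4, -0.3, 3.2]
opening: 0.0004
```

Request:
{"api": "servo_tool", "payload": {"series": [[0,0.1,0,0,0,0,0],[0,0,0,0,0,0,0]]}}

```text
time: 12.12
eef_pos: [0.455, -0.2009, 0.048]
orientation: [0.554, -0.439, -0.469, -0.529]
wrist_force: [-0.3, -0.2, 2.7]
opening: 0.0004
```

Request:
{"api": "servo_tool", "payload": {"series": [[0,0.1,0,0,0,0,0],[0,0,0,0,0,0,0]]}}

```text
time: 12.28
eef_pos: [0.4552, -0.2008, 0.047]
orientation: [0.554, -0.439, -0.469, -0.529]
wrist_force: [-1.5, 0.5, 5.0]
opening: 0.0001
```

Request:
{"api": "servo_tool", "payload": {"series": [[0,0.05,0,0,0,0,0],[0,0,0,0,0,0,0]]}}

```text
time: 12.45
eef_pos: [0.4553, -0.2008, 0.0466]
orientation: [0.554, -0.439, -0.469, -0.529]
wrist_force: [-0.3, -0.7, 3.7]
opening: 0.0003
```

Request:
{"api": "servo_tool", "payload": {"series": [[0,0.05,0,0,0,0,0],[0,0,0,0,0,0,0]]}}

```text
time: 12.62
eef_pos: [0.4554, -0.2008, 0.0463]
orientation: [0.554, -0.439, -0.469, -0.529]
wrist_force: [-3.2, 1.5, 12.0]
opening: 0.0004
```

Request:
{"api": "servo_tool", "payload": {"series": [[0,0.05,0,0,0,0,0],[0,0,0,0,0,0,0]]}}

```text
time: 12.78
eef_pos: [0.4555, -0.2008, 0.046]
orientation: [0.554, -0.439, -0.469, -0.529]
wrist_force: [-6.7, 1.7, 19.4]
opening: 0.0007
```

Request:
{"api": "servo_tool", "payload": {"series": [[0,-0.2,0,0,0,0,0],[0,-0.4,0,0,0,0,0],[0,-1,0,0,0,0,0],[0,-2,0,0,0,0,0],[0,-2.5,0,0,0,0,0],[0,-2.5,0,0,0,0,0],[0,-2.5,0,0,0,0,0],[0,-2.5,0,0,0,0,0],[0,-2.5,0,0,0,0,0],[0,-2.5,0,0,0,0,0]]}}

```text
time: 13.62
eef_pos: [0.4222, -0.2027, 0.2304]
orientation: [0.554, -0.44, -0.469, -0.529]
wrist_force: [-0.4, -0.6, 0.1]
opening: 0.0006
```

Request:
{"api": "servo_tool", "payload": {"series": [[0,-2.5,0,0,0,0,0],[0,-2.5,0,2,0,0,0],[0,-1,0,2.5,0,0,0],[0,0,0,2.5,0,0,0],[0,0,0,2.5,0,0,0],[0,0,0,2.5,0,0,0],[0,0,0,2.5,0,0,0],[0,0,0,2.5,0,0,0],[0,0,0,2.5,0,0,0],[0,0,0,2.5,0,0,0]]}}

```text
time: 14.45
eef_pos: [0.3998, 0.0172, 0.2883]
orientation: [0.554, -0.44, -0.469, -0.529]
wrist_force: [0.3, 0.0, 0.1]
opening: 0.0006
```

Request:
{"api": "servo_tool", "payload": {"series": [[0,0,0,2.5,0,0,0],[0,0,0,2.5,0,0,0],[0,0,0,2.5,0,0,0],[0,0,0,2.5,0,0,0],[0,0,0,1.5,0,0,0],[0,0,0,0,0,0,0],[0,0,0,0,0,0,0],[0,0,0,0,0,0,0]]}}

```text
time: 15.12
eef_pos: [0.3941, 0.1304, 0.288]
orientation: [0.554, -0.44, -0.469, -0.529]
wrist_force: [0.6, 0.2, 0.7]
opening: 0.0003
```

```bash
python3 - <<'E'
from h import *
import pickle
s=sense(); print(s['time'],s['eef_pos'],s['wrist_force'],np.abs(s['joint_vel']).max())
f=cam('top'); cv2.imwrite('pics/top7.png',f['img']); a=f['img'][100:275,350:475]; cv2.imwrite('pics/t7.png',cv2.resize(a,None,fx=3.4,fy=3.4,interpolation=cv2.INTER_CUBIC))
g=cam('scene'); a=g['img'][180:310,125:305]; cv2.imwrite('pics/s7.png',cv2.resize(a,None,fx=4,fy=4,interpolation=cv2.INTER_CUBIC))
b=pickle.load(open('scene.pkl','rb'))
# key heights: depth change at keys
F=pickle.load(open('top.pkl','rb'))
for n,y in(('power',.083),('mode',.053),('tare',0),('print',-.053)):
    p=[.4544-.056*y,-.2014+y,.0513]; u,v=proj(f,p).round().astype(int)
    print(n,[np.median([dep(q,u+i,v+j)[2] for i in(-1,0,1) for j in(-1,0,1)]).round(4) for q in(F,f)])
E
```

```text
15.1167 [0.39412666 0.13036849 0.28801352] [0.56798822 0.18852329 0.65881041] 0.008624531855442586
power [np.float64(0.051), np.float64(0.0502)]
mode [np.float64(0.0514), np.float64(0.0518)]
tare [np.float64(0.0512), np.float64(0.0477)]
print [np.float64(0.0521), np.float64(0.0517)]
```

View pics/top7.png

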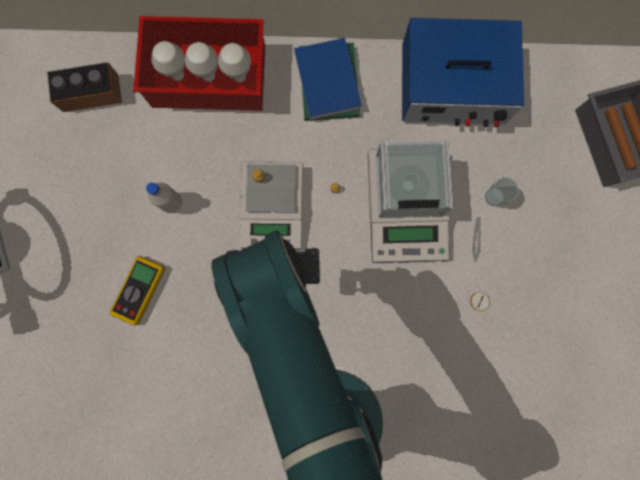

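View pics/t7.png

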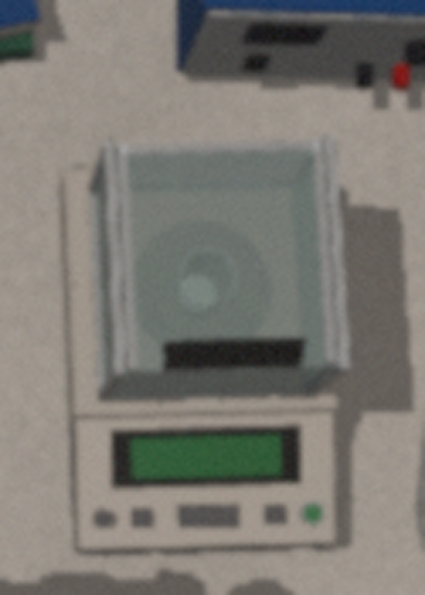

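View pics/s7.png

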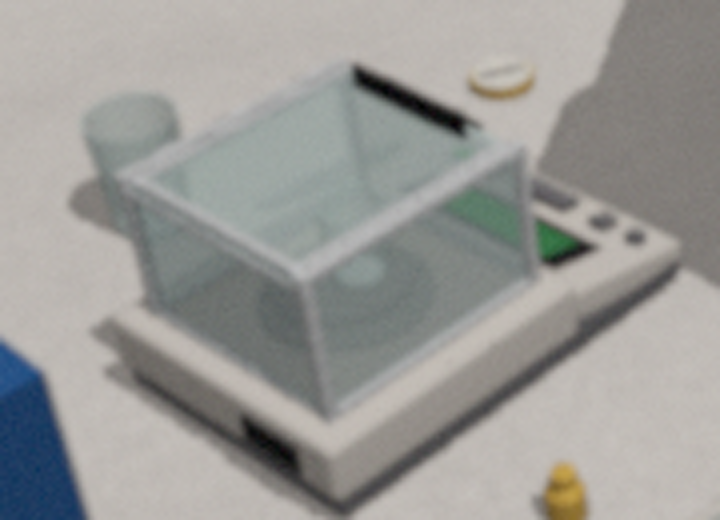

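```bash
python3 - <<'E'
from h import *
import pickle
F=pickle.load(open('top.pkl','rb'))
fs=[F]+[cam('top') for _ in range(4)]
u,v=411,252
for f in fs: 
    z=np.array([dep(f,u+i,v+j)[2] for i in range(-6,7) for j in(-1,0,1)]); print(z.mean().round(4),z.std().round(4))
    z=np.array([dep(f,u+i,v+6+j)[2] for i in range(-6,7) for j in(-1,0,1)]); print('  panel',z.mean().round(4))
print(sense()['wrist_force'])
E
```

```text
0.0507 0.0025
  panel 0.0402
0.0504 0.0025
  panel 0.0406
0.0507 0.003
  panel 0.0413
0.0499 0.0026
  panel 0.0741
0.0506 0.003
  panel 0.0403
[ 0.05615227  0.62362938 -0.94291313]
```

The tare key is back up at the same height as before, within noise. I'm handing in.

```bash
python3 -c "
from rig import *
print(finish_job())"
```

```text
the job is handed in; nothing more can be done
None
```

I drew the glass cover forward until it was shut, pressed the tare key once and let it go, then moved the hand clear and handed the job in after about 15 s.

- **Cover:** I pulled it with closed fingertips behind the ridge at about 36 mm/s, slowing to about 12 mm/s before the stop. It met the hard stop and the arm leaned on it briefly, with about 22 N backward and 17 N downward at the wrist. The last pictures show its rear edge level with the rear of the shield.
- **Tare key:** I pressed it along its own axis to the bottom of its travel. The last half-millimetre step raised the force to about 20 N. That is firmer than the light press asked for, but below the 25 N limit, and I released it at once. Its depth reading is back to 50–51 mm, the same as before the press within noise.
- **Check that disagreed:** a first small-patch reading of the tare key gave 48 mm. Averaging a larger patch over four frames gave about 50 mm, so I took the first as noise.
- **Everything else:** the mode, power and print keys read unchanged within noise. In the last pictures the beaker, weights and other items look where they were. The arm hid part of the plain balance's key row in the last top view, but nothing came near it; the hand stayed about 29 cm above the bench there. The wrist force at the end was about zero.

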